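# Hold the laser head's sprung guard flap open with its square-drive handle

### The job

Fit the loose T handle fully down onto the square shaft on top of the laser head's guard-flap spindle while the flap is still shut, then turn the flap open with the handle to 60 degrees, where it points along the white line on the base plate. The flap springs shut by itself, so finish while still gripping the handle and holding the flap steady at 60 degrees. Do not push on the flap or the laser head with the robot, and leave the other optics and tools where they are.

Things in the scene. Friction and masses are not known exactly. Their poses are not given: they have to be found in the camera images.
- handle: Loose T handle, about 90 g, upright. Origin: centre of hub underside, z up. Dark steel hub 36 x 36 x 26 mm high; square bore 21.5 mm wide, 26 mm deep, open at the underside, sides parallel to x and y, 1.5 mm chamfer. On the hub a black cross bar to grip: 74 mm along x, 14 mm thick along y, 26 to 54 mm above the origin. Any of four quarter turns fits the shaft.
- housing: Laser head, fixed. Origin on the flap's vertical spindle axis at table height. Dark base plate x -155 to 155, y -155 to 55 mm, 12 mm thick; black box x -139 to -14, y -133 to 33, up to 90 mm high. Spindle stands before the box's +x face. White line on the plate, radial from the spindle axis, 122 to 172 mm from it, direction (0.866, -0.5): where the flap points when 60 degrees open.
- flap (a joint): Flap angle, rad: 0 shut (start; flap along housing -y); grows opening counter-clockwise seen from above (free edge goes to housing +x); stop at 1.8. 60 degrees = 1.047. Spring pulls it shut: 0.064 N m at 0, 0.15 N m at 60 degrees. The square shaft is rigid with the flap. Bore play on the shaft is about 0.08 rad either way, so the handle turns a little before the flap follows.
- shaft_seat (a point): Centre of the top face of the round collar (34 mm across, 92 mm above the table) at the foot of the square shaft, on the spindle axis. x, y parallel to the shaft's sides and turning with the flap (at 0: the housing's x, y); z up. Shaft 20 x 20 mm, rising 22 mm above this point, top 4 mm narrowed to 17.5 mm. With the handle fully home, the handle's origin is at this point.
- flap_edge (a point): Upper corner of the flap's free edge, 117 mm from the spindle axis, 74 mm above the table. The flap is an aluminium sheet 5 mm thick, 22 to 74 mm above the table, running from the spindle to this edge, along the -y axis of shaft_seat.
- mirror_mount: Bystander: loose mirror mount on a short post, round foot 52 mm across, 92 mm high, origin at the centre of its underside. Leave alone.
- lens_tube: Bystander: loose black tube standing upright, 42 mm outside diameter, 40 mm high, origin at the centre of its underside. Leave alone.
- driver: Bystander: loose screwdriver 160 mm long, lying on the table on the far side. Leave alone.
Things that resemble listed ones, but are neither listed nor needed, are in the scene too. Leave any green look-alike of the handle alone.

How it is judged:
By the outcome, as a careful person would: the job done as asked, in the order asked, and still so for the second after the job is handed in, while the arm keeps its last pose, push and grip.
It also fails if it takes over 43 s, if anything falls off the work surface, if the arm or the gripper's body presses on something with over 40 N, if the wrist force passes 120 N, or if a joint passes its speed limit or range.

### The arm

A 6-joint arm with a two-finger parallel gripper is mounted at the origin on the work surface. World frame = base frame: x ahead of the robot, y to its left, z up, the work surface at z = 0. Lengths are in m, angles in rad, forces in N, time in s.
With the tool pointing down it reaches from about 0.325 to 0.775 m from the base axis. Payload 5.5 kg.
Tool frame: the origin (TCP) lies at the centre of the arm's flange, where the gripper is bolted on; the fingertips stand 182 mm ahead of it and the grasp point (between the pads) lies 163 mm ahead of it; z points along the fingers, y is the direction in which the jaws open and shut (so a half turn about z gives the same grasp; the last joint's range is limited). The gripper opens to 88 mm and grips with 3 to 60 N. Pads are 20 mm wide; open, the fingers measure 115 mm over their backs; the gripper's body (75 mm by 178 mm) begins 61 mm behind the grasp point.
Start: joints at [1.075, 0.091, 1.231, -0, 1.82, -0.057], TCP at [0.255, 0.543, 0.405] pointing down, gripper open.
Joint ranges: [-2.87, 2.87], [-0.86, 2.18], [0.17, 2.46], [-1.51, 4.65], [0.06, 2.69], [-2.65, 2.65]. Speed limits (rad/s): [2.57, 2.57, 3.01, 3.14, 3.14, 3.14].

### API

Orientations are given as [roll, pitch, yaw] about the fixed x, y, z axes, in that order (R = Rz(yaw) Ry(pitch) Rx(roll)).
In Python, from workcell import env gives the robot as it stands. Calls block until the motion is done:
- env.goto(position, orientation): joint-space move of the TCP to a pose.
- env.movel(position, orientation=None, rate=0.15, guard=None): straight line of the TCP; orientation=None keeps the orientation; rate is the mean speed in m/s. With guard (N) it stops when the force on the tool has changed by that much, and returns True; else False.
- env.move_j(angles): joint-space move.
- env.ungrasp() and env.grasp(newtons=None): open the fingers fully, or close them until they stop; newtons is the grip in N (None keeps the last).
- env.pause(seconds).
- env.ik(position, orientation): joint angles nearest the present ones, or None.
- env.snapshot(name): name is "scene" or "top" or "wrist"; returns the picture (384x512x3 uint8, red, green, blue); there is no depth.
- env.camera_params(name): a dict with "intrinsics" (3x3 intrinsics, pixels), "camera_from_world" (4x4, takes a point from world to camera coordinates); the wrist camera has in their place "hand_eye" (4x4, takes a point from camera to tool coordinates, whose origin is the TCP and whose axes are the flange's). Camera axes: x right, y down, z forward; pixel columns grow to the right and rows downward; lengths in m; the calibration is good to about 2 mm. A picture is of the moment at which its call begins: read the wrist's pose just before it. camera_params takes no time and is no camera call.
A pose or a line that the arm cannot do raises env.IKError and nothing moves.
- env.finish_job(): hands the job in, once; it reports no verdict.
Readings, each from a call of its own:
- env.current_t(): time.
- env.current_q(): joint angles.
- env.current_dq(): joint speeds.
- env.current_effort(): joint torques, N m.
- env.current_tool_pos(): TCP position.
- env.current_eef_rot(): TCP orientation.
- env.current_ft_force(): force on the tool from outside, world axes, zero at the start.
- env.current_wrist_torque(): the same for the moment, N m.
- env.current_gripper_width(): finger opening in m.
Only numpy, scipy, OpenCV 4.12 (cv2) and the standard library are available. Lean on these libraries where they do the work, as an engineer would, in place of code of your own. Each camera call takes 0.05 s, during which the arm holds its last target.

## Working session

There is one attempt and no reset: what is moved stays moved. The work goes in short steps, each a Python script; the robot and the scene stay as the last script left them, time stands still between calls to the robot, and variables do not carry over. Pictures are saved under pics/ and viewed, and the job is handed in when it is done.

```bash
ls; mkdir -p pics; python3 - <<'E'
from workcell import env
import cv2,numpy as np
np.set_printoptions(precision=4,suppress=True)
for n in ("scene","top","wrist"):
    p=env.camera_params(n); print(n,p)
    print(env.current_tool_pos(),env.current_eef_rot()) if n=="wrist" else 0
    im=env.snapshot(n); cv2.imwrite(f"pics/{n}0.png",im[:,:,::-1])
print(env.current_t(),env.current_gripper_width())
E
```

```text
pics
scene {'intrinsics': array([[410.8942,   0.    , 251.7889],
       [  0.    , 410.8942, 193.3329],
       [  0.    ,   0.    ,   1.    ]]), 'camera_from_world': array([[ 0.2412,  0.9704,  0.0097, -0.0894],
       [ 0.6164, -0.1455, -0.7739, -0.2961],
       [-0.7496,  0.1927, -0.6333,  1.5993],
       [ 0.    ,  0.    ,  0.    ,  1.    ]])}
top {'intrinsics': array([[407.0497,   0.    , 254.7514],
       [  0.    , 407.0497, 191.0564],
       [  0.    ,   0.    ,   1.    ]]), 'camera_from_world': array([[-0.0085, -1.    ,  0.0042, -0.0392],
       [-0.9924,  0.008 , -0.1229,  0.5889],
       [ 0.1229, -0.0052, -0.9924,  1.1341],
       [ 0.    ,  0.    ,  0.    ,  1.    ]])}
wrist {'intrinsics': array([[330.0474,   0.    , 250.8309],
       [  0.    , 330.0474, 188.8287],
       [  0.    ,   0.    ,   1.    ]]), 'hand_eye': array([[-0.0005, -0.9599, -0.2802,  0.077 ],
       [ 1.    , -0.0006,  0.0002, -0.0004],
       [-0.0003, -0.2802,  0.9599,  0.0191],
       [ 0.    ,  0.    ,  0.    ,  1.    ]])}
[0.2549 0.5432 0.4036] [-3.1398 -0.0001  2.7028]
0.15 0.08775519719862998
```

View pics/scene0.png

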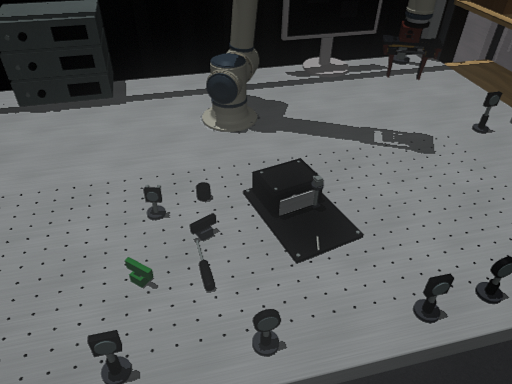

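View pics/top0.png

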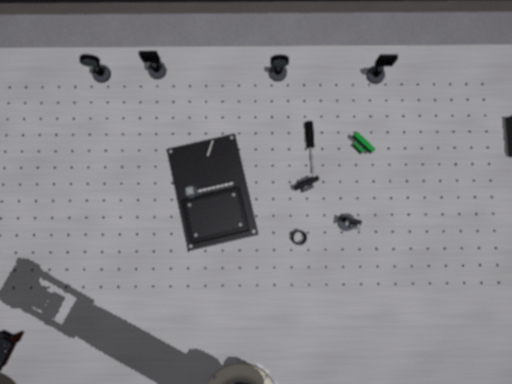

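View pics/wrist0.png

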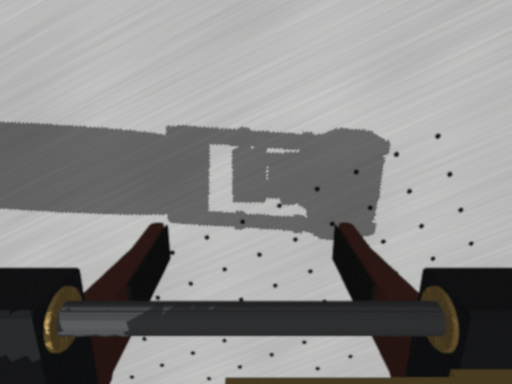

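The handle is at about (305,183) in the top view, with the driver tip close by. The spindle is at about (190,190), the flap runs to (232,184), and the white line is at (210,148). I'll zoom in on these.

```bash
python3 - <<'E'
import cv2,numpy as np
a=cv2.imread('pics/top0.png'); b=cv2.imread('pics/scene0.png')
def z(im,x0,y0,x1,y1,s,n):
    c=np.clip(im[y0:y1,x0:x1].astype(float)*1.8,0,255).astype('uint8')
    cv2.imwrite(n,cv2.resize(c,None,fx=s,fy=s,interpolation=cv2.INTER_CUBIC))
z(a,160,125,265,255,4.5,'pics/za.png'); z(a,280,110,380,250,4,'pics/zb.png')
z(b,240,150,365,260,5,'pics/zc.png'); z(b,120,170,240,300,4.5,'pics/zd.png')
E
```

```text
(no output)
```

View pics/za.png

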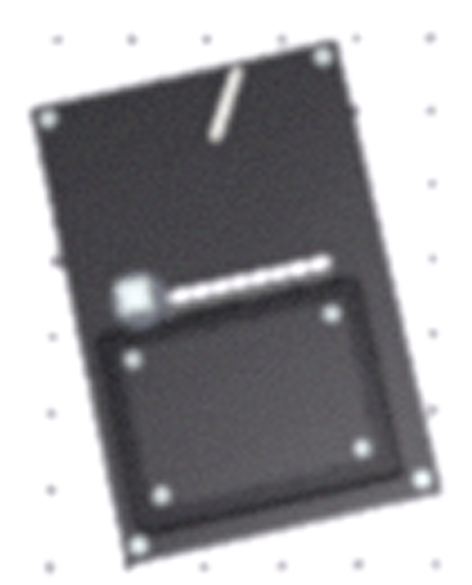

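View pics/zb.png

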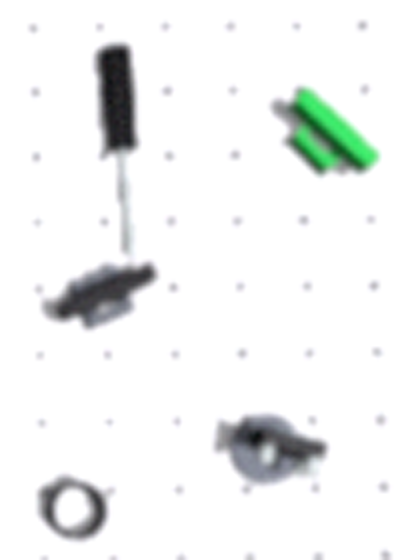

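View pics/zc.png

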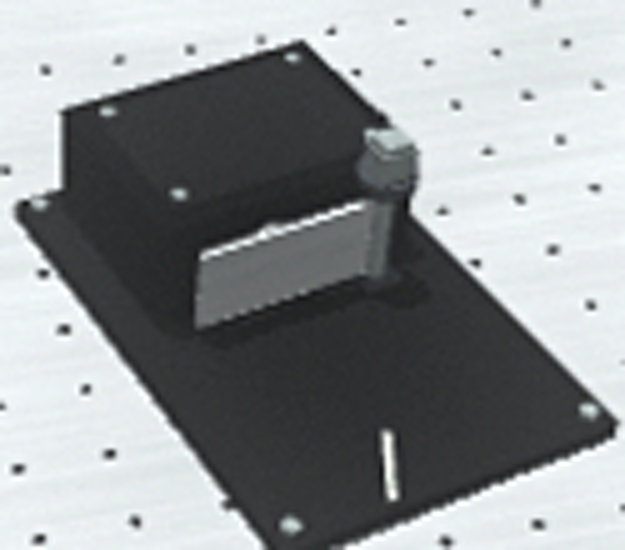

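View pics/zd.png

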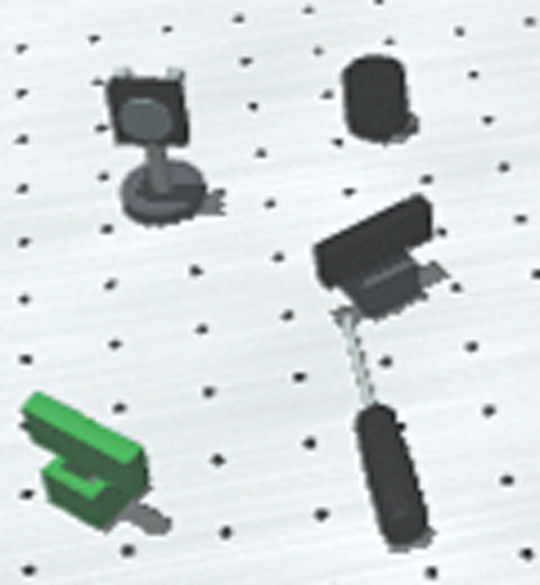

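```bash
cat > h.py <<'E'
import numpy as np,cv2
from scipy.spatial.transform import Rotation as Ro
from workcell import env
np.set_printoptions(precision=4,suppress=True)
def cam(n,pos=None,rot=None):
    p=env.camera_params(n);K=p['intrinsics']
    if n=='wrist':
        T=np.eye(4);T[:3,:3]=Ro.from_euler('xyz',rot).as_matrix();T[:3,3]=pos
        W=T@p['hand_eye']
    else: W=np.linalg.inv(p['camera_from_world'])
    return K,W
def ray(c,uv,z):
    K,W=c
    d=W[:3,:3]@np.linalg.inv(K)@np.array([uv[0],uv[1],1.]);o=W[:3,3]
    return o+d*(z-o[2])/d[2]
def proj(c,P):
    K,W=c;q=np.linalg.inv(W)@np.append(P,1);q=K@q[:3];return q[:2]/q[2]
def shot(name,n='wrist'):
    pos,rot=env.current_tool_pos(),env.current_eef_rot()
    im=env.snapshot(n);cv2.imwrite(f'pics/{name}.png',im[:,:,::-1]);np.savez(f'pics/{name}.npz',pos=pos,rot=rot)
    return im
def cl(name):
    d=np.load(f'pics/{name}.npz');return cam('wrist',d['pos'],d['rot'])
E
python3 - <<'E'
from h import *
t=cam('top');zz=lambda x,y,s,ox,oy:((x+.5)/s+ox-.5,(y+.5)/s+oy-.5)
for n,p,z in [('c1',(32,108),.012),('c2',(335,42),.012),('c3',(440,490),.012),('c4',(128,565),.012),('shaft',(136,300),.114),('flapend',(327,262),.074),('wl1',(214,138),.012),('wl2',(238,68),.012)]:
    print(n,ray(t,zz(*p,4.5,160,125),z))
for n,p,z in [('b1',(45,305),.054),('b2',(155,268),.054),('drvtip',(127,255),.005),('mirror',(265,450),.08)]:
    print(n,ray(t,zz(*p,4,280,110),z))
s=cam('scene')
for n,p,z in [('b1',(314,245),.054),('b2',(420,195),.054),('b2f',(433,207),.054),('b1f',(320,258),.054)]: print(n,ray(s,zz(*p,4.5,120,170),z))
E
```

```text
c1 [0.7208 0.2163 0.012 ]
c2 [0.764  0.0161 0.012 ]
c3 [ 0.4676 -0.0508  0.012 ]
c4 [0.4215 0.1495 0.012 ]
shaft [0.5798 0.1304 0.114 ]
flapend [0.6075 0.0186 0.074 ]
wl1 [0.6997 0.096  0.012 ]
wl2 [0.7468 0.0804 0.012 ]
b1 [ 0.6004 -0.1466  0.054 ]
b2 [ 0.6264 -0.2255  0.054 ]
drvtip [ 0.6441 -0.2129  0.005 ]
mirror [ 0.4953 -0.2932  0.08  ]
b1 [ 0.6222 -0.2282  0.054 ]
b2 [ 0.5941 -0.1622  0.054 ]
b2f [ 0.6062 -0.1566  0.054 ]
b1f [ 0.6336 -0.2262  0.054 ]
```

```bash
python3 - <<'E'
from h import *
env.goto([0.59,0.12,0.40],[np.pi,0,np.radians(102.6)]);shot('w1')
env.goto([0.614,-0.188,0.34],[np.pi,0,np.radians(108.4)]);shot('w2')
print(env.current_t(),env.current_ft_force())
E
```

```text
3.4 [0.0145 0.2015 0.5222]
```

View pics/w1.png

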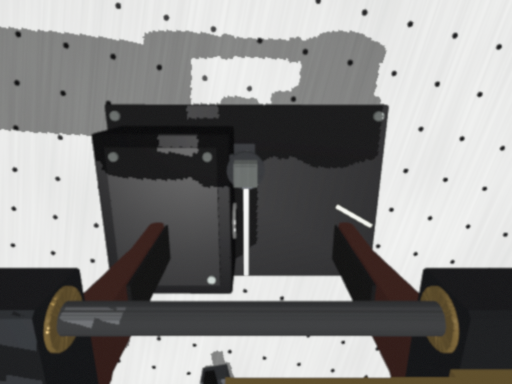

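View pics/w2.png

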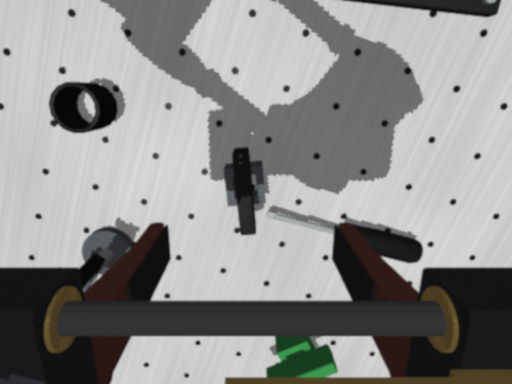

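The shaft top is at about (243,155) and the white line runs (337,207)–(371,226). The handle's bar runs (241,150)–(248,233). The dark shading is the arm's shadow. I'll enlarge both.

```bash
python3 - <<'E'
import cv2,numpy as np
for n,(x0,y0,x1,y1),s,g in (('w1',(215,130,275,190),10,2.5),('w2',(205,135,285,245),5.4,3.5)):
    a=cv2.imread(f'pics/{n}.png')[y0:y1,x0:x1]
    a=(255*np.clip(a/255.*1.2,0,1)**.45).astype('uint8')
    cv2.imwrite(f'pics/z{n}.png',cv2.resize(a,None,fx=s,fy=s,interpolation=cv2.INTER_CUBIC))
E
```

```text
(no output)
```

View pics/zw1.png

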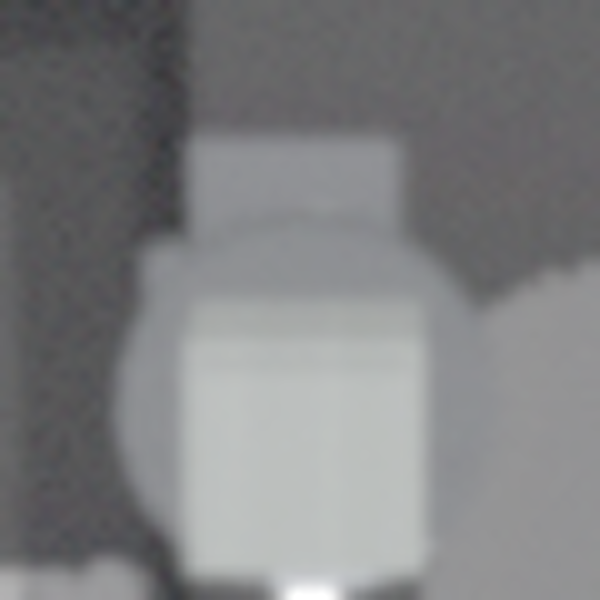

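View pics/zw2.png

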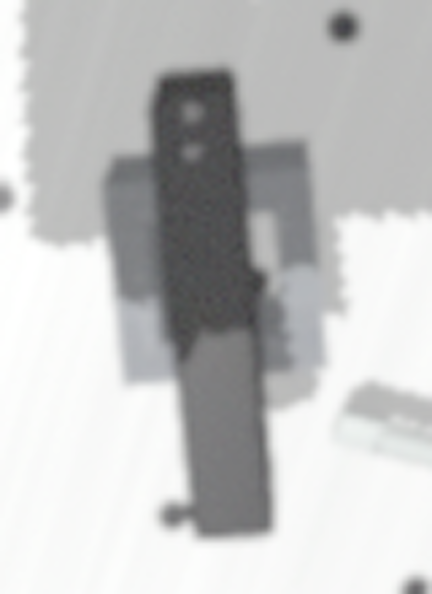

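```bash
python3 - <<'E'
from h import *
c=cl('w1');zz=lambda x,y,s,ox,oy:((x+.5)/s+ox-.5,(y+.5)/s+oy-.5)
sh=ray(c,zz(305,477,10,215,130),.114);print('shaft',sh)
for n,p,z in [('wl1',(337,207),.012),('wl2',(371,226),.012),('fe',(246.5,275),.074),('f0',(246.5,190),.074),('cTL',(108,103),.012),('cTR',(388,105),.012)]:
    print(n,ray(c,p,z))
c2=cl('w2')
P=[ray(c2,zz(*p,5.4,205,135),.054) for p in [(158,75),(232,70),(196,535),(272,530)]]
print(np.array(P))
top=(P[0]+P[1])/2;bot=(P[2]+P[3])/2
print('len',np.linalg.norm(top-bot),'w',np.linalg.norm(P[0]-P[1]),'c',(top+bot)/2,'ang',np.degrees(np.arctan2(*(top-bot)[1::-1])))
# hub top outline corners at z .026
H=np.array([ray(c2,zz(*p,5.4,205,135),.026) for p in [(108,180),(308,155),(128,382),(325,372)]]);print(H,H.mean(0))
# edges via gray on w1 flap: white columns
im=cv2.imread('pics/w1.png').astype(int).min(2)
for v in (200,220,240,260,270):
    r=im[v,236:258];w=np.clip(r-150,0,None);print(v,(w*np.arange(236,258)).sum()/max(w.sum(),1),r.max())
E
```

```text
shaft [0.5827 0.1286 0.114 ]
wl1 [0.7006 0.0914 0.012 ]
wl2 [0.7476 0.0771 0.012 ]
fe [0.6084 0.0157 0.074 ]
f0 [0.5884 0.1064 0.074 ]
cTL [0.4241 0.1514 0.012 ]
cTR [0.7205 0.2158 0.012 ]
[[ 0.5906 -0.16    0.054 ]
 [ 0.6009 -0.1558  0.054 ]
 [ 0.6192 -0.2298  0.054 ]
 [ 0.6307 -0.2251  0.054 ]]
len 0.07544134456214426 w 0.011193776954189993 c [ 0.6104 -0.1927  0.054 ] ang 112.7670689576023
[[ 0.5881 -0.1845  0.026 ]
 [ 0.6188 -0.1697  0.026 ]
 [ 0.6021 -0.218   0.026 ]
 [ 0.6342 -0.2054  0.026 ]] [ 0.6108 -0.1944  0.026 ]
200 245.67241379310346 247
220 245.69189189189188 244
240 245.69476744186048 240
260 245.6851851851852 237
270 245.70063694267515 235
```

```bash
python3 - <<'E'
from h import *
o=[np.pi,0,np.radians(112.6)]
env.goto([.6104,-.193,.27],o)
print(env.movel([.6104,-.193,.212],rate=.1,guard=8),env.current_tool_pos())
env.grasp(60);print('w',env.current_gripper_width(),env.current_ft_force())
env.movel([.6104,-.193,.30],rate=.15);im=shot('w3')
print(env.current_t(),env.current_tool_pos(),env.current_eef_rot(),env.current_gripper_width(),env.current_ft_force())
E
```

```text
False [ 0.6106 -0.1931  0.2126]
w 0.013594410815893986 [ 0.2464  0.5484 -0.0949]
6.425 [ 0.6102 -0.1929  0.2981] [-3.1396 -0.0018  1.9653] 0.013917027105510914 [ 0.2092 -0.3082 -1.3872]
```

View pics/w3.png

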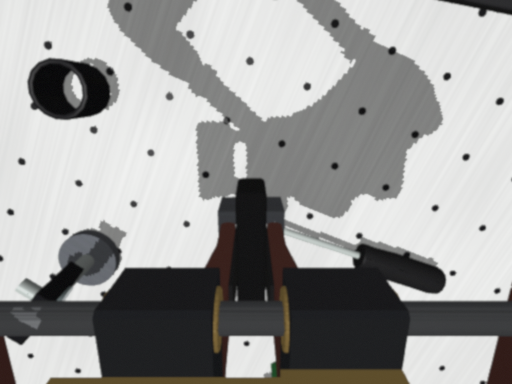

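```bash
python3 - <<'E'
from h import *
a=cv2.imread('pics/w3.png')[170:240,210:295]
a=(255*np.clip(a/255.*1.2,0,1)**.4).astype('uint8')
cv2.imwrite('pics/zw3.png',cv2.resize(a,None,fx=8,fy=8,interpolation=cv2.INTER_CUBIC))
p=env.camera_params('wrist');K=p['intrinsics'];I=np.linalg.inv(p['hand_eye'])
def pt(x,y,z):
    q=I@np.array([x,y,z,1]);q=K@q[:3];return q[:2]/q[2]
h=.2126
for n,P in dict(endtopL=(.037,-.007,h-.054),endtopR=(.037,.007,h-.054),endbot=(.037,0,h-.026),hubtopL=(.018,-.018,h-.026),hubtopR=(.018,.018,h-.026),hubbot=(.018,-.018,h),hubbotR=(.018,.018,h)).items(): print(n,pt(*P),'zoom',(pt(*P)-[210,170])*8)
E
```

```text
endtopL [235.7856 186.717 ] zoom [206.285  133.7357]
endtopR [267.6443 186.7003] zoom [461.1546 133.6027]
endbot [251.5746 171.9859] zoom [332.5966  15.8872]
hubtopL [218.0521 206.4745] zoom [ 64.4169 291.7959]
hubtopR [285.0907 206.44  ] zoom [600.7258 291.5198]
hubbot [222.0967 192.4109] zoom [ 96.7736 179.2874]
hubbotR [280.8599 192.3804] zoom [566.8793 179.0431]
```

View pics/zw3.png

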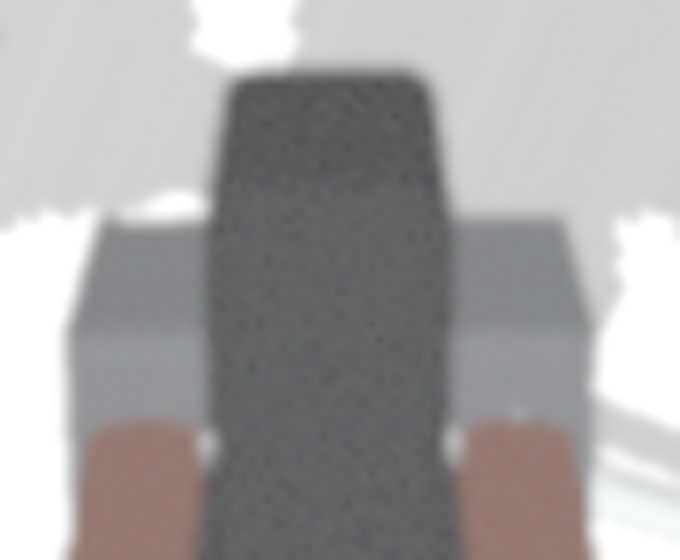

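```bash
python3 - <<'E'
from h import *
o=[np.pi,0,np.radians(102.4)]
env.movel([.6102,-.193,.38],rate=.2)
x,y=.5827,.1315
env.goto([x,y,.39],o);shot('w4')
print(env.current_tool_pos(),env.current_eef_rot())
env.movel([x,y,.332],rate=.12)
print(env.current_t(),env.current_tool_pos(),env.current_ft_force())
g=env.movel([x,y,.304],rate=.03,guard=8)
print(g,env.current_t(),env.current_tool_pos(),env.current_ft_force(),env.current_wrist_torque());shot('w5');shot('s5','scene')
E
```

```text
[0.5831 0.1303 0.3894] [-3.1407  0.0004  1.7858]
8.8917 [0.5828 0.1312 0.3325] [-0.4986  0.0691 -0.0972]
False 9.975 [0.5827 0.1315 0.3041] [-0.2124  0.0098 -0.023 ] [-0.0481  0.0597 -0.0166]
```

View pics/w4.png

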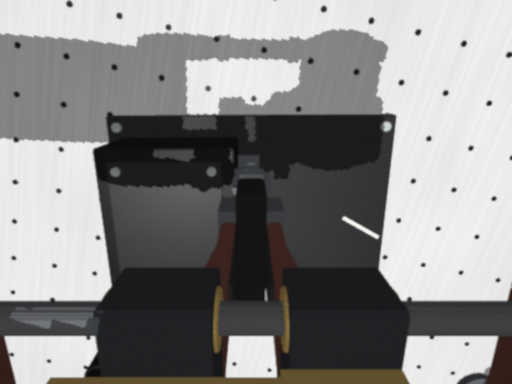

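View pics/w5.png

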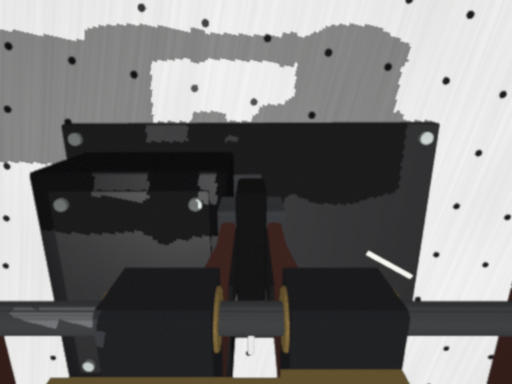

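View pics/s5.png

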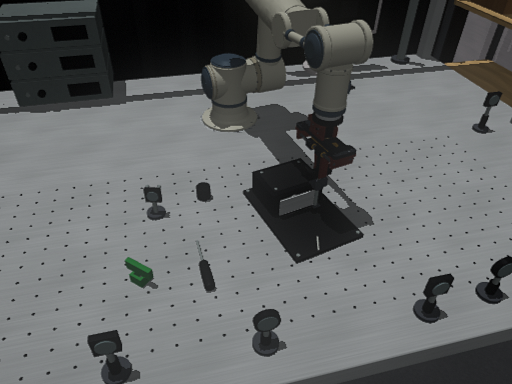

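No contact force yet, and the bar hasn't moved in the grip, so the hub slid down freely. I'll push on gently to feel the collar.

```bash
python3 - <<'E'
from h import *
x,y=.5827,.1315
for z in (.302,.300,.298,.296):
    g=env.movel([x,y,z],rate=.02,guard=12)
    print(g,env.current_t(),env.current_tool_pos(),env.current_ft_force(),env.current_wrist_torque())
    if g: break
shot('w6');im=shot('s6','scene')
a=im[120:210,270:370,::-1];a=(255*np.clip(a/255.*1.2,0,1)**.5).astype('uint8')
cv2.imwrite('pics/zs6.png',cv2.resize(a,None,fx=6,fy=6,interpolation=cv2.INTER_CUBIC))
a=cv2.imread('pics/w6.png')[165:270,190:310];a=(255*np.clip(a/255.*1.2,0,1)**.4).astype('uint8')
cv2.imwrite('pics/zw6.png',cv2.resize(a,None,fx=5.5,fy=5.5,interpolation=cv2.INTER_CUBIC))
E
```

```text
False 10.325 [0.5826 0.1315 0.3039] [-2.875   0.1769  6.7483] [-0.1625  0.6464 -0.015 ]
False 10.575 [0.5824 0.1315 0.3038] [-5.6006 -0.8899 13.2702] [-0.2861  1.3563  0.0296]
False 10.825 [0.5822 0.1314 0.3038] [-8.9237 -2.22   19.9879] [-0.437  1.984 -0.036]
False 11.075 [0.5821 0.1314 0.3037] [-12.0474  -0.6979  27.6361] [-0.5759  2.7438 -0.0166]
```

View pics/zs6.png

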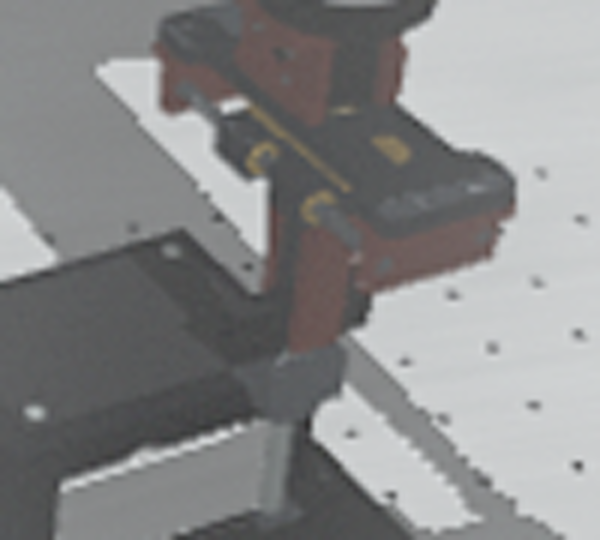

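View pics/zw6.png

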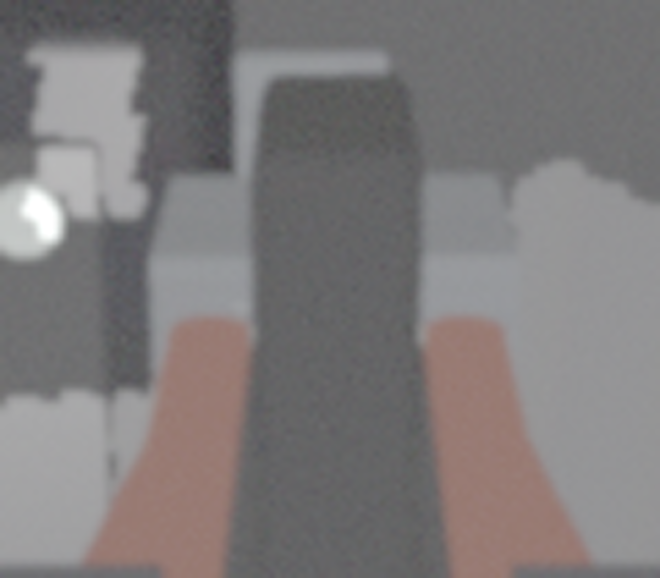

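It hit a hard stop at TCP z 0.304, and 0.3046 was predicted for fully home. The hub hasn't slipped in the grip. Next I'll ease the push and turn in steps.

```bash
cat >> h.py <<'E'
S=np.array([.5833,.1290])
def turn(th,z=.3025):
    ps=np.radians(102.4+th)
    p=S+.0026*np.array([np.cos(ps),np.sin(ps)])
    env.goto([*p,z],[np.pi,0,ps])
    t=np.degrees(env.current_eef_rot()[2])-102.4
    print(th,round(t,2),env.current_t(),env.current_tool_pos(),env.current_ft_force(),env.current_wrist_torque())
E
python3 - <<'E'
from h import *
turn(0)
for t in (5,12,22): turn(t)
shot('w7');shot('s7','scene')
print(env.current_gripper_width())
E
```

```text
0 0.0 11.425 [0.5828 0.1316 0.3038] [-3.4273 -1.671   8.2132] [-0.1859  0.8298  0.0262]
5 5.02 11.675 [0.5826 0.1316 0.3038] [-2.3513  0.2533  9.0286] [-0.1111  0.6716 -0.1238]
12 12.04 11.925 [0.5823 0.1316 0.3039] [-3.6624  0.5372  9.488 ] [-0.018   0.74   -0.0771]
22 22.04 12.2167 [0.5818 0.1314 0.3039] [-4.3401  0.4878 10.2053] [ 0.0126  0.8204 -0.0672]
0.013885927898152212
```

View pics/s7.png

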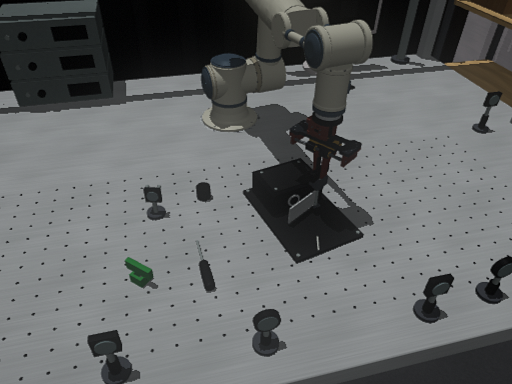

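View pics/w7.png

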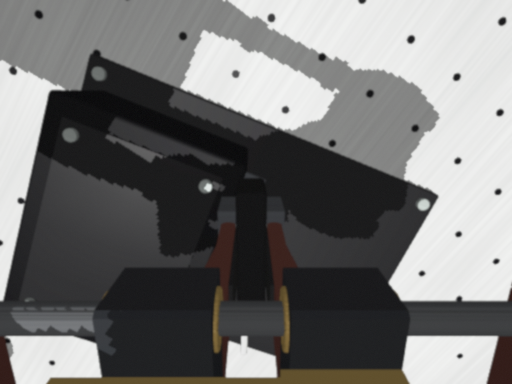

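The flap is following and the window behind it is showing. I'll carry on to about 60° plus the bore play.

```bash
python3 - <<'E'
from h import *
for t in (34,46,56,63): turn(t)
env.pause(.3)
for n in('scene','top'):
    im=shot('f1'+n,n);x0,y0,x1,y1=(240,150,365,260) if n=='scene' else (160,125,265,255)
    a=im[y0:y1,x0:x1,::-1];a=(255*np.clip(a/255.*1.2,0,1)**.6).astype('uint8')
    cv2.imwrite(f'pics/zf1{n}.png',cv2.resize(a,None,fx=4.5,fy=4.5,interpolation=cv2.INTER_CUBIC))
shot('f1w')
# expected flap corner/top edge for various angles
for n,o in(('scene',(240,150)),('top',(160,125))):
    c=cam(n)
    for th in (56,58,60,62,64):
        a=np.radians(12.4-90+th);d=np.array([np.cos(a),np.sin(a)])
        print(n,th,[((proj(c,[*(S+r*d),z])-o)*4.5+1.75).round(0) for r,z in((.117,.074),(.03,.074),(.117,.022),(.122,.012),(.172,.012))])
E
```

```text
34 34.03 12.6333 [0.5813 0.1309 0.3039] [-4.4736  0.8215 10.5492] [-0.0383  0.8819 -0.1119]
46 46.03 12.95 [0.581  0.1305 0.3039] [-4.6411 -0.9141 10.6831] [-0.0028  0.8633 -0.1659]
56 56.03 13.2417 [0.5809 0.1301 0.3039] [-4.0437  0.8408 10.1007] [ 0.0342  0.7415 -0.1534]
63 63.04 13.4917 [0.5808 0.1299 0.3038] [-4.1742  0.5253  9.9552] [ 0.0917  0.7392 -0.1723]
scene 56 [array([339., 304.]), array([342., 207.]), array([330., 369.]), array([328., 387.]), array([326., 450.])]
scene 58 [array([347., 304.]), array([343., 207.]), array([337., 370.]), array([335., 388.]), array([337., 451.])]
scene 60 [array([354., 305.]), array([345., 207.]), array([344., 370.]), array([343., 388.]), array([348., 451.])]
scene 62 [array([361., 305.]), array([347., 207.]), array([351., 371.]), array([350., 389.]), array([358., 452.])]
scene 64 [array([368., 305.]), array([349., 207.]), array([358., 371.]), array([357., 389.]), array([369., 452.])]
top 56 [array([219., 129.]), array([167., 257.]), array([228., 146.]), array([232., 142.]), array([260.,  73.])]
top 58 [array([213., 127.]), array([165., 257.]), array([222., 144.]), array([226., 140.]), array([252.,  70.])]
top 60 [array([207., 125.]), array([163., 256.]), array([216., 142.]), array([220., 138.]), array([243.,  67.])]
top 62 [array([200., 123.]), array([162., 256.]), array([210., 140.]), array([214., 136.]), array([235.,  65.])]
top 64 [array([194., 121.]), array([160., 255.]), array([204., 139.]), array([208., 135.]), array([226.,  63.])]
```

View pics/zf1scene.png

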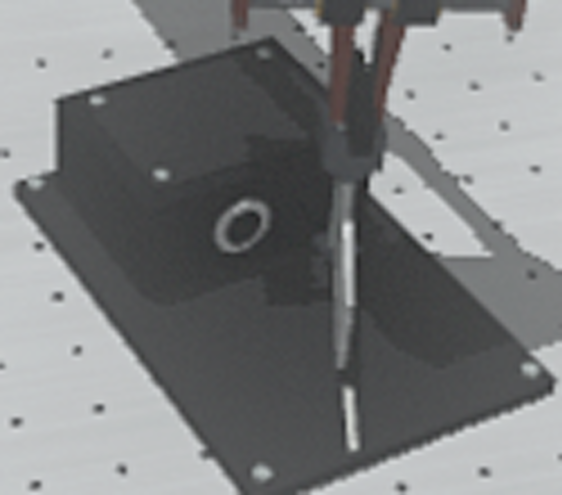

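View pics/zf1top.png

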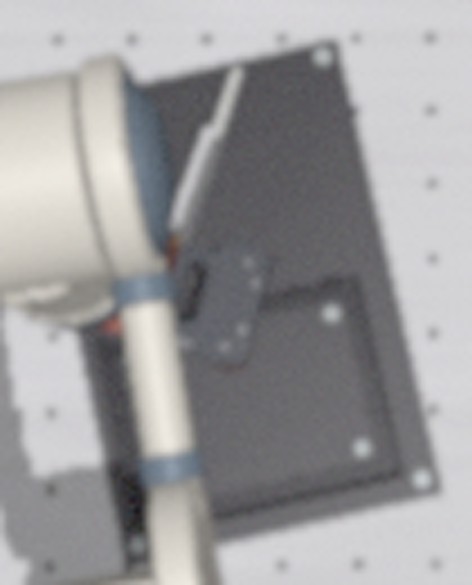

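View pics/f1w.png

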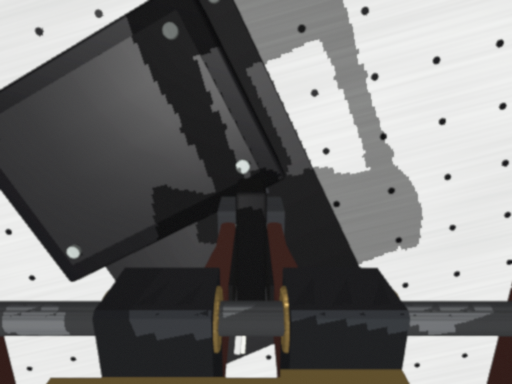

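The flap is near the line: the scene zoom has the flap's top edge ending at about (350,305) and the line running (347,388)–(354,448). I'll measure the angle more accurately.

```bash
python3 - <<'E'
from h import *
def z(n,x0,y0,x1,y1,s,o):
    a=cv2.imread(n)[y0:y1,x0:x1];a=(255*np.clip(a/255.*1.3,0,1)**.6).astype('uint8')
    cv2.imwrite(o,cv2.resize(a,None,fx=s,fy=s,interpolation=cv2.INTER_NEAREST))
z('pics/f1scene.png',300,192,335,252,10,'pics/za1.png'); z('pics/f1top.png',192,136,222,182,12,'pics/za2.png')
E
```

```text
(no output)
```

View pics/za1.png

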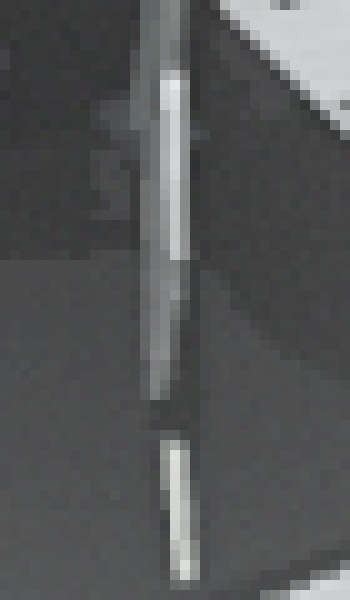

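View pics/za2.png

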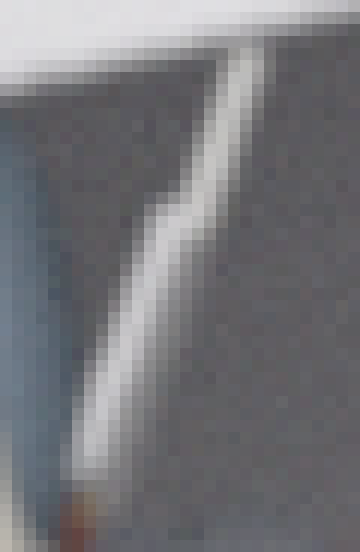

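```bash
cat >> h.py <<'E'
def fitline(g,rows,c0,c1,thr,c,z):
    P=[]
    for v in rows:
        w=np.clip(g[v,c0:c1].astype(float)-thr,0,None)
        if w.sum()>0: P.append(ray(c,((w*np.arange(c0,c1)).sum()/w.sum(),v),z)[:2])
    P=np.array(P);l=cv2.fitLine(P.astype(np.float32),cv2.DIST_L2,0,1e-4,1e-4).ravel()
    d=l[:2] if l[0]>0 else -l[:2]
    return np.degrees(np.arctan2(d[1],d[0])),P
def check(name):
    for n,fr,fc,ft,lr,lc,lt in(('scene',range(200,217),(313,321),110,range(238,249),(314,322),110),('top',range(155,174),(196,210),120,range(141,151),(205,216),120)):
        g=cv2.cvtColor(cv2.imread(f'pics/{name}{n}.png'),cv2.COLOR_BGR2GRAY);c=cam(n)
        a,P=fitline(g,fr,*fc,ft,c,.074);b,Q=fitline(g,lr,*lc,lt,c,.012)
        # spindle from the line: near/far end average gives axis at 147 mm
        q=Q.mean(0);e=max(P,key=lambda p:p[0])
        rb=np.degrees(np.arctan2(*(q-S)[::-1]));re=np.degrees(np.arctan2(*(e-S)[::-1]))
        print(n,'flap dir',a,'line dir',b,'| bearing from S: edge',re,'line',rb,'| edge r',np.linalg.norm(e-S),'line r',np.linalg.norm(q-S),q,e)
E
python3 - <<'E'
from h import *
check('f1')
g=cv2.cvtColor(cv2.imread('pics/f1scene.png'),cv2.COLOR_BGR2GRAY)
for v in(200,205,210,215,217,219,240,246): print(v,g[v,312:323])
E
```

```text
scene flap dir -20.251837 line dir -16.746655 | bearing from S: edge -19.089617388611305 line -16.62444137965341 | edge r 0.11216564931781114 line r 0.14751484751689706 [0.7246 0.0868] [0.6893 0.0923]
top flap dir -20.071451 line dir -17.545237 | bearing from S: edge -18.75351062531374 line -16.05436534192055 | edge r 0.1097376885244482 line r 0.14808216789883014 [0.7256 0.088 ] [0.6872 0.0937]
200 [ 15  39  46  38 139 166  81  13  19  21  21]
205 [ 27  29  39  49  99 140  75  28  23  19  19]
210 [ 24  18  50  54  96 132  69  16  17  20  20]
215 [ 19  16  48  54  73 126  74  19  20  20  21]
217 [ 26  23  39  52  59 124  78  25  17  20  20]
219 [26 25 43 55 60 65 38 18 26 24 21]
240 [ 30  29  29  25  66 150  96  32  28  29  30]
246 [ 30  31  30  29  25 116 128  64  27  30  31]
```

Both cameras put the flap about 2.5° short of the line, which fits the bore play, so I'll turn further to 65.4°.

```bash
python3 - <<'E'
from h import *
turn(65.4);env.pause(.4)
for n in('scene','top'): shot('f2'+n,n)
check('f2');print(env.current_t(),env.current_gripper_width())
def z(n,x0,y0,x1,y1,s,o):
    a=cv2.imread(n)[y0:y1,x0:x1];a=(255*np.clip(a/255.*1.3,0,1)**.6).astype('uint8')
    return cv2.resize(a,(360,540),interpolation=cv2.INTER_NEAREST)
cv2.imwrite('pics/za3.png',np.hstack([z('pics/f2scene.png',300,192,340,252,10,''),z('pics/f2top.png',190,136,222,184,12,'')]))
E
```

```text
65.4 65.42 14.1917 [0.5807 0.1298 0.3039] [-2.4676  0.7694  9.4041] [ 0.065   0.8136 -0.1168]
scene flap dir -17.14137 line dir -16.803082 | bearing from S: edge -16.46672212901992 line -16.624207947615382 | edge r 0.11176851900796278 line r 0.14751481230633426 [0.7246 0.0868] [0.6905 0.0973]
top flap dir -17.524906 line dir -16.477278 | bearing from S: edge -16.54420899771925 line -16.159792920379015 | edge r 0.1084345431776571 line r 0.14815864394237202 [0.7256 0.0878] [0.6872 0.0981]
14.6917 0.013593389149610375
```

View pics/za3.png

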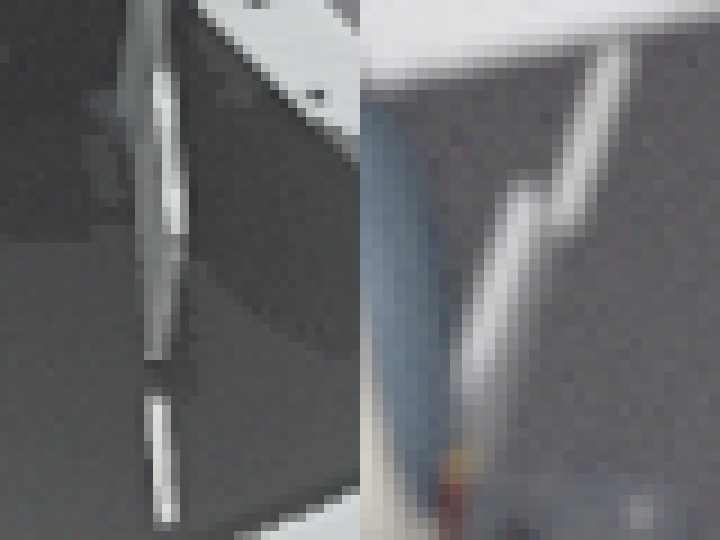

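```bash
python3 - <<'E'
from h import *
print(env.current_dq(),env.current_gripper_width(),env.current_t())
env.finish_job()
E
```

```text
[ 0.0009  0.0003  0.001  -0.0008  0.0009  0.0009] 0.013593389149610375 14.6917
the job is handed in; nothing more can be done
```

I fitted the T handle fully down on the shaft with the flap still shut, turned the flap open to 60 degrees, and handed the job in at 14.7 s. The robot is still gripping the handle at 60 N and holding the flap.

- **Seating:** the downward push met a hard stop at tool height 0.304 m, against 0.3046 m predicted for fully home. The handle had not slipped in the grip when I checked the seating. I kept about 10 N of downward push through the turn so it stayed home.
- **Flap angle:** at 63° of handle turn, both cameras showed the flap about 2.5–3.5° short of the white line, because of the bore play. I turned on to 65.4°. The final checks put the flap within about 0.3° (scene camera) and 1° (top camera) of the line. By bearing from the spindle, both agree to within 0.4°.
- **At hand-in:** the joints were practically still and the grip width was steady. The highest force I read was about 30 N at the wrist, while pressing the handle home. The robot was not moved against the flap, laser head or other items, and the last full scene picture, taken partway through the turn, showed the other items in place.

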